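Unload the drilling fixture into the finished-parts box

ROBOT

A 7-joint arm with a two-finger parallel gripper is mounted at the origin on a cart in front of the work surface, level with it; the furniture and walls round the work are solid. World frame = base frame: x ahead of the robot, y to its left, z up, the work surface at z = 0. Lengths are in mm, angles in rad, forces in N, time in s.
With the tool pointing down it reaches from about 425 to 950 mm from the base axis. Payload 4.7 kg.
Tool frame: the origin (TCP) lies on the centre line of the jaws, within the pads' length; the fingertips stand 8 mm ahead of it and the grasp point (between the pads) lies 11 mm behind it; z points along the fingers, y is the direction in which the jaws open and shut (so a half turn about z gives the same grasp; the last joint's range is limited). The gripper opens to 87 mm and grips with 3 to 60 N. Pads are 19 mm wide; open, the fingers measure 117 mm over their backs; the gripper's body (75 mm by 190 mm) begins 51 mm behind the grasp point.
Start: joints at [-0.723, 0.469, -0.049, 1.532, 0.024, 1.141, -0.082], TCP at [518.852, 431.788, 230.573] pointing down, gripper open.
Joint ranges: [-2.59, 2.59], [-0.33, 1.99], [-1.39, 1.29], [0.1, 2.45], [-1.04, 4.18], [0.21, 1.99], [-2.66, 2.66]. Speed limits (rad/s): [2.57, 2.57, 3.14, 3.14, 3.14, 3.14, 3.14].

INTERFACE

Orientations are given as [roll, pitch, yaw] about the fixed x, y, z axes, in that order (R = Rz(yaw) Ry(pitch) Rx(roll)).
In Python, from workcell import arm gives the robot as it stands.
- The arm moves only by the shell command python3 -m handwheel 'ROWS' [FORCE]. ROWS is JSON, a list that holds one entry, the list of rows, each a list of 7 numbers: the shift along the tool's x, y, z in units of 30 mm (1.0 is 30 mm), then the turn, a rotation vector about the tool's x, y, z in units of 6 degrees (1.0 is 6 degrees), then the opening, from -1 (shut) to 1 (fully open). A call has 1 to 20 rows; each row is the pose to reach, as a shift and turn from the pose commanded when the call began, along the tool's axes at that moment; what a row does not reach only later rows make up. A row lasts 1/10 s, in which the tool goes at most 50 mm and 8.59 degrees, less where a joint would pass 70% of its speed; a pose out of reach is approached as far as the arm can. A call with a gripper value outside its range is refused whole. The fingers move at their own pace and stop on an object; FORCE is the grip in N (left out, the last holds). Time passes only in rows, so rows that repeat a pose let the fingers close. It gives the time, the measured TCP pose, the force and the opening at its end, in the units of the state.
- arm.sense(): the state, without advancing time (a new reading comes with each control period).
- arm.grab_frame(name): name is "side" or "top"; returns a dict with "frame" (480x640x3 uint8, red, green, blue), "fx", "fy", "cx", "cy" (pixels), "view" (4x4, takes a point from world to camera coordinates). Camera axes: x right, y down, z forward; pixel columns grow to the right and rows downward; lengths in mm; the calibration is good to about 2 mm. A picture is of the moment at which its call begins. There is no depth.
- arm.finish_job(): hands the job in, once; it reports no verdict.
The state is a dict: "clock": time; "q": joint angles; "qvel": joint speeds; "joint_torque": joint torques, N m; "position": TCP position; "orientation": TCP orientation; "ft_force": force on the tool from outside, world axes, zero at the start; "ft_torque": the same for the moment, N m; "finger_gap": finger opening in mm.
Only numpy, scipy, OpenCV 4.12 (cv2) and the standard library are available. Lean on these libraries where they do the work, as an engineer would, in place of code of your own. Each camera call takes 0.05 s, during which the arm holds its last target. There are 200 camera calls.

TASK

The wooden block in the ratchet clamp of the drilling fixture is finished: squeeze the clamp's trigger, draw the clamp back well clear and lift the block out. Then push the block down through the sprung flap in the lid of the finished-parts box, hold both leaves of the flap open until the block has dropped in, and let them swing shut again. Leave the tools and hardware lying around where they are.

Things in the scene. Friction and masses are not known exactly. Their poses are not given: they have to be found in the camera images.
- fixture: Steel drilling fixture, fixed: base plate 295 x 100 x 12 mm. Origin on the bench; +x runs from clamp to fence (away from the robot, turned up to 0.2 rad), z up. The block lies on pads 34 mm wide, top z = 27 mm, against the fence (face x = 120, 63 mm high). Two 6 mm pins, 40 mm high, stand at its +y side at x = 22 and 108; between them its long sides are free down to the base.
- clamp (a joint): Slide of the clamp head in m: 0 = clamped, grows as it is drawn back (fixture's -x), end stop 0.050. Its lip reaches 8 mm over the block's near end (lip top 63 mm above the bench), so the block cannot come out before it is back. About 4 N of friction with the pawl lifted; otherwise a toothed rack (13 mm pitch) stops it going back. Stays where left.
- pawl (a joint): Angle of pawl and trigger in rad: 0 = pawl in the rack, 0.24 = end stop; above 0.14 it is clear of the teeth. A spring (3 to 5 N at the trigger) returns it. The trigger is the bright arm on the robot's side of the head, the dark upright post beyond it is fixed to the head: pinch the two together along the fixture's x and, still pinching, move in -x.
- clamp_grip (a point): On the clamp head between trigger and post, 89 mm above the bench; moves with the head. Along the fixture's x the post's outer face is at +26 mm from it, the trigger's at -29 mm at rest, about -14 mm squeezed. Both are 24 mm wide in y, tops 106 mm above the bench; keep fingertips over 66 mm above the bench here to clear lip and block.
- block: Finished block: brown beech, 42 x 110 x 30 mm, with drilled holes, about 90 g. Origin at the centre of its underside; its y axis runs along the 110 mm, z up. At the start it lies in the fixture with its underside 27 mm above the bench and its length along the fixture's x. Grasp it across the 42 mm.
- parts_box: Grey sheet-steel finished-parts box with a clear window in its front, fixed to the bench: 200 (x) x 170 (y) x 118 mm high (lid top). Origin on the bench under its centre; z up; x points away from the robot, turned by up to 0.25 rad. Walls 3 mm, rubber-covered floor 5 mm above the bench.
- opening (a point): Centre of the opening in the box's lid, at the lid's top, 118 mm above the bench. 150 mm along the box's x by 124 mm along its y: the block goes in flat, its length along the box's x, with room for fingers on its long sides. With the block's underside about 50 mm below the lid's top the leaves are held wide open and the block drops free; open the fingers only some 5 mm a side in there.
- spanner: Bystander: combination spanner, 188 mm, lying between fixture and box. Origin at the centre of its underside.
- bolt: Bystander: bolt, 77 mm, lying to the right of the fixture.
- nut: Bystander: nut, 35 mm, lying to the right of the fixture.
- hex_key: Bystander: hex key, 93 mm, lying to the right of the fixture.
- tape_measure: Bystander: yellow tape measure, 84 mm long, 62 mm high, standing to the right of the fixture.
- flap_left (a joint): Angle in rad of the +y leaf of the flap that closes the opening from below: 0 = shut (level), grows as it swings down into the box, end stop 1.4. Galvanised plate 62 mm wide, hinged along the opening's long +y edge, 5 mm under the lid's top. A spring shuts it, about 2 N at its middle to start; the block's weight alone does not open it. It leans on what holds it open and follows it shut.
- flap_right (a joint): The same for the other leaf, hinged along the opening's -y edge. The two meet along the middle of the opening.
Mind the look-alikes: they are no part of the job. There is more than one size of the block; the job needs the larger.

How it is judged (in metres and radians):
On the way, in this order (a step that is already met when the one before it is completed fails the run):
1. the clamp is drawn back at least 25 mm, with the block still lying in the fixture (value of joint clamp above 0.025 m and distance of block from where it was at the start of the episode below 0.02 m), for 0.1 s.
2. the block is lifted clear of the fixture (z of block in the frame of fixture above 0.09 m and contact force between the fingers and block above 1 N), for 0.1 s.
3. both leaves of the flap are held open while the block goes down through the opening, below the lid (value of joint each of flap_left, flap_right above 0.6 rad and z of block in the frame of opening below -0.035 m and horizontal distance between block and opening below 0.06 m), for 0.05 s.
At the end, for the whole second after the job is handed in: The block lies at rest inside the finished-parts box (centre of its underside within the walls, less than 50 mm above the bench), both leaves of the flap are shut (within 0.06 rad), the clamp is still drawn back (at least 20 mm) (z of block in the frame of parts_box between 0 and 0.05 m and x of block in the frame of parts_box between -0.097 and 0.097 m and y of block in the frame of parts_box between -0.082 and 0.082 m and linear speed of block below 0.02 m/s and value of joint clamp above 0.02 m and value of joint each of flap_left, flap_right below 0.06 rad); the robot touches nothing.
It fails at once if a tool or piece of hardware lying around is moved by more than 30 mm (distance of any of spanner, bolt, nut, hex_key, tape_measure from where it was at the start of the episode above 0.03 m).
It also fails if it takes over 48 s, if anything falls off the work surface, if the arm or the gripper's body presses on something with over 40 N, if the wrist force passes 120 N, or if a joint passes its speed limit or range.

## Working session

There is one attempt and no reset: what is moved stays moved. The work goes in short steps, Python scripts to look and compute and a shell command to move; the robot and the scene stay as the last step left them, time stands still between calls to the robot, and variables do not carry over. Pictures are saved under pics/ and viewed, about 8 in all and at most 12, crops included, and the job is handed in when it is done.

```bash
ls; mkdir -p pics; cat > h.py <<'E'
import numpy as np, cv2, json
from workcell import arm
def snap(n,fn):
    f=arm.grab_frame(n); cv2.imwrite(f'pics/{fn}.png',f['frame'][:,:,::-1])
    json.dump({k:(np.asarray(f[k]).tolist()) for k in ('fx','fy','cx','cy','view')},open(f'pics/{n}.json','w'))
    return f
def cal(n):
    f=json.load(open(f'pics/{n}.json')); f['view']=np.array(f['view']); return f
def pix2w(n,u,v,z):
    f=cal(n);R=f['view'][:3,:3];t=f['view'][:3,3]
    d=R.T@np.array([(u-f['cx'])/f['fx'],(v-f['cy'])/f['fy'],1]);c=-R.T@t
    return (c+d*(z-c[2])/d[2]).round(1)
def w2pix(n,p):
    f=cal(n);c=f['view'][:3,:3]@np.array(p)+f['view'][:3,3]
    return (round(f['fx']*c[0]/c[2]+f['cx'],1),round(f['fy']*c[1]/c[2]+f['cy'],1))
def crop(fn,out,u0,v0,u1,v1,s):
    im=cv2.imread(f'pics/{fn}.png')[v0:v1,u0:u1]; cv2.imwrite(f'pics/{out}.png',cv2.resize(im,None,fx=s,fy=s,interpolation=cv2.INTER_CUBIC))
E
python3 -c "
from h import *
snap('top','t0');snap('side','s0');print(arm.sense())
for n in('top','side'):
  f=cal(n);print(n,f['fx'],-f['view'][:3,:3].T@f['view'][:3,3])"
```

```text
pics
{'clock': 0.1, 'q': array([-0.72290223,  0.4693691 , -0.04862328,  1.53357483,  0.02411746,
        1.14103036, -0.08233024]), 'qvel': array([-5.74365362e-04, -1.85171709e-03,  1.15218267e-03, -1.80467550e-03,
       -9.88219660e-04, -2.79015601e-05, -4.56737449e-04]), 'joint_torque': array([ 1.25132767e-03, -5.09170425e+01, -8.07915302e-02, -2.36827809e+01,
       -6.15367619e-02,  3.44679574e-02,  4.37669689e-05]), 'position': array([518.43886576, 431.41903656, 229.59871263]), 'orientation': array([-3.13979868e+00,  6.70539312e-05,  2.26482997e+00]), 'ft_force': array([-1.07585992, -0.47237064,  0.11158686]), 'ft_torque': array([-0.02271168,  0.01424178, -0.0085864 ]), 'finger_gap': 87.07542888359752}
top 494.3253442511564 [ 315.51409586   25.75621009 1120.96010091]
side 614.1185189374789 [ -87.51477587 -839.58958573  947.46462512]
```

View pics/t0.png

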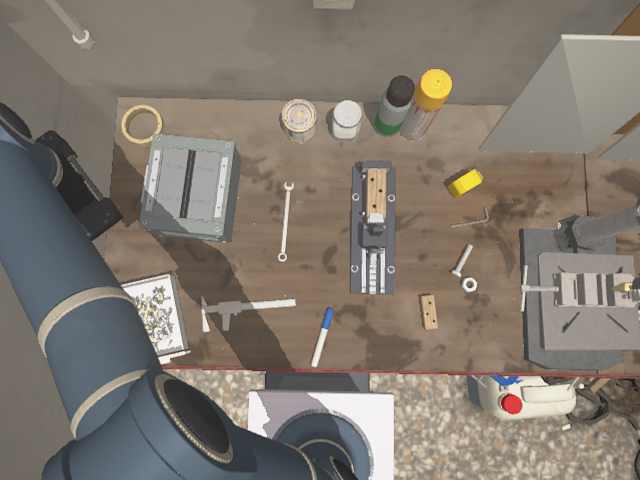

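View pics/s0.png

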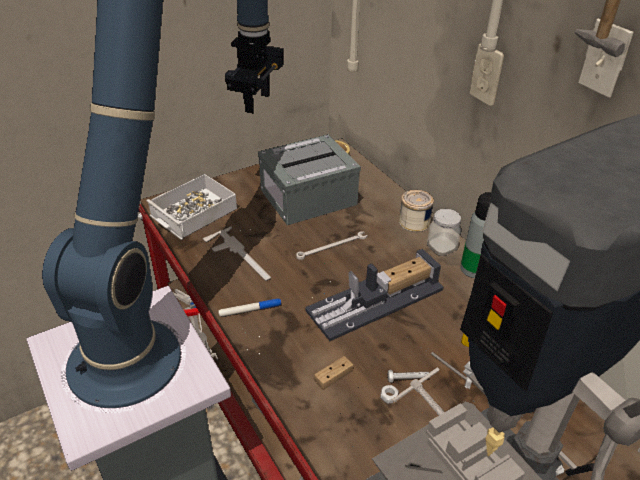

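The top view shows the fixture at about (373,228), with the clamped block at (376,190). The box lid is at (190,185). Bystanders are the spanner (286,222), bolt (461,260), nut (469,284), hex key (475,220) and tape (465,182). Two things could be the block: the one at (376,190) in the clamp, which is longer, and a short loose one at (429,311). The clamped one fits the description; I'll confirm in a crop.

```bash
python3 -c "
from h import *
crop('t0','a',335,150,455,340,3)
crop('t0','b',130,125,250,250,3)
a=cv2.imread('pics/a.png');b=cv2.imread('pics/b.png')
H=max(a.shape[0],b.shape[0]);z=np.zeros((H,a.shape[1]+b.shape[1],3),np.uint8);z[:a.shape[0],:a.shape[1]]=a;z[:b.shape[0],a.shape[1]:]=b
cv2.imwrite('pics/ab.png',z);print(z.shape)"
```

```text
(570, 720, 3)
```

View pics/ab.png

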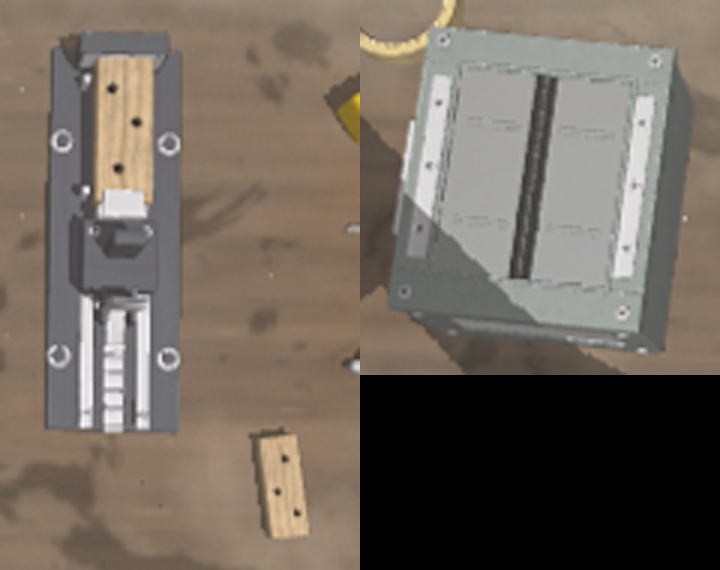

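The crop confirms it: the clamped block, corners near crop (98,55) and (153,203), is clearly larger than the loose one at (283,485). The lid corners are at crop (430,28), (677,48), (640,330) and (390,308).

```bash
python3 -c "
from h import *
A=lambda x,y,z:pix2w('top',335+(x+.5)/3-.5,150+(y+.5)/3-.5,z)
B=lambda x,y,z:pix2w('top',130+(x-360+.5)/3-.5,125+(y+.5)/3-.5,z)
print('block',*[A(x,y,57) for x,y in[(98,55),(154,56),(97,203),(153,203)]])
print('base',*[A(x,y,12) for x,y in[(46,430),(178,432),(52,50),(182,50)]])
print('holes far, near',*[A(x,y,12) for x,y in[(62,141),(169,143),(59,355),(168,358)]])
print('fence',*[A(x,y,63) for x,y in[(82,53),(167,55)]])
print('post top',*[A(x,y,106) for x,y in[(92,230),(150,230)]])
c=[B(x,y,118) for x,y in[(430,28),(677,48),(640,330),(390,308)]];print('lid',*c,np.mean(c,0))
c=[B(x,y,118) for x,y in[(444,40),(655,61),(622,313),(404,291)]];print('screws',*c,np.mean(c,0))
print('slot',*[B(x,y,113) for x,y in[(544,75),(521,278)]])
print('spanner',pix2w('top',290,186,0),pix2w('top',282,258,0))
"
```

```text
block [642.5 -93.9  57. ] [ 642.7 -135.5   57. ] [530.6 -93.7  57. ] [ 531.6 -134.7   57. ]
base [366.6 -61.7  12. ] [ 367.2 -160.2   12. ] [659.5 -63.3  12. ] [ 661.9 -164.    12. ]
holes far, near [587.6 -71.7  12. ] [ 587.9 -153.8   12. ] [422.9 -70.9  12. ] [ 422.4 -152.8   12. ]
fence [642.  -81.4  63. ] [ 641.9 -144.2   63. ]
post top [501.5 -84.9 106. ] [ 502.4 -125.3  106. ]
lid [687.5 366.6 118. ] [677.  192.3 118. ] [475.4 208.7 118. ] [486.9 380.3 118. ] [581.7   286.975 118.   ]
screws [679.  356.2 118. ] [667.1 207.3 118. ] [487.  221.6 118. ] [498.9 371.6 118. ] [583.    289.175 118.   ]
slot [656.7 285.8 113. ] [510.8 293.4 113. ]
spanner [612.5  79.8   0. ] [443.4  93.3   0. ]
```

```bash
python3 -c "
from h import *
crop('s0','c',300,240,450,340,5)"
```

```text
(no output)
```

View pics/c.png

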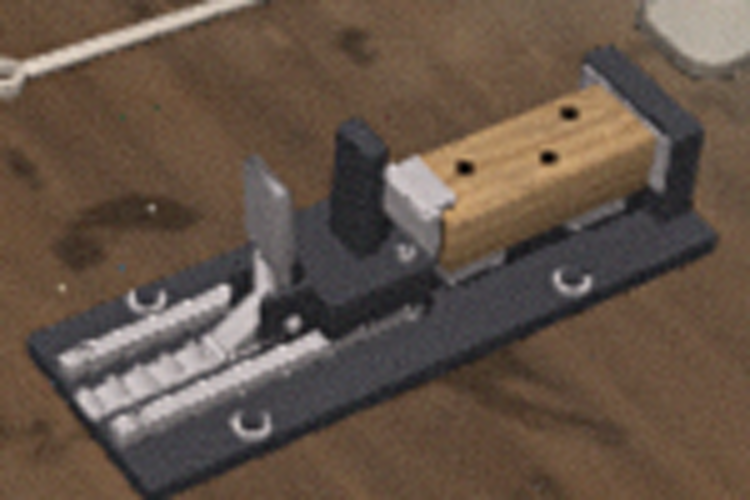

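The trigger is the bright plate with top corners at crop (250,156) and (291,190). The post's top corners are at (340,126), (357,118), (388,152) and (372,163).

```bash
python3 -c "
from h import *
A=lambda x,y,z:pix2w('side',300+(x+.5)/5-.5,240+(y+.5)/5-.5,z)
print('trig',A(250,156,106),A(291,190,106))
print('post',*[A(x,y,106) for x,y in[(340,126),(357,118),(388,152),(372,163)]])
print('block',*[A(x,y,57) for x,y in[(605,85),(660,130),(450,205)]])
print('base',*[A(x,y,12) for x,y in[(30,345),(150,495),(715,240)]])
B=lambda x,y,z:pix2w('side',x,y,z)
print('box lid',*[B(x,y,118) for x,y in[(259,152),(328,137),(359,169),(282,188)]])
from scipy.spatial.transform import Rotation as R
print(R.from_euler('xyz',arm.sense()['orientation']).as_matrix().round(3))
"
```

```text
trig [450.3 -98.  106. ] [ 453.4 -123.   106. ]
post [ 492.1 -101.4  106. ] [ 501.  -100.9  106. ] [ 500.1 -124.2  106. ] [ 490.6 -126.3  106. ]
block [642.5 -95.1  57. ] [ 644.8 -130.6   57. ] [ 537.8 -122.7   57. ]
base [366.1 -66.3  12. ] [ 365.8 -161.8   12. ] [ 656.9 -163.2   12. ]
box lid [488.2 377.8 118. ] [679.7 354.7 118. ] [665.2 187.2 118. ] [463.  209.9 118. ]
[[-0.64   0.769 -0.001]
 [ 0.769  0.64  -0.001]
 [-0.    -0.002 -1.   ]]
```

```bash
cat > d.py <<'E'
import sys,numpy as np
from scipy.spatial.transform import Rotation as R
from workcell import arm
s=arm.sense();r=R.from_euler('xyz',s['orientation'])
x,y,z,yaw=map(float,sys.argv[1:5])
T=R.from_euler('xyz',[np.pi,0,yaw])
print('shift',(r.inv().apply(np.array([x,y,z])-s['position'])/30).round(2),'rot',(np.degrees((r.inv()*T).as_rotvec())/6).round(2))
print('t',s['clock'],'pos',s['position'].round(1),s['orientation'].round(3),'F',s['ft_force'].round(1),'gap',round(s['finger_gap'],1))
E
python3 d.py 481 -112.5 150 1.565
```

```text
shift [-13.14 -12.55   2.68] rot [-0.02  0.01  6.68]
t 0.1 pos [518.4 431.4 229.6] [-3.14   0.     2.265] F [-1.1 -0.5  0.1] gap 87.1
```

```bash
python3 -m handwheel '[[[-13.14,-12.55,2.68,-0.02,0,6.68,1],[-13.14,-12.55,2.68,-0.02,0,6.68,1],[-13.14,-12.55,2.68,-0.02,0,6.68,1],[-13.14,-12.55,2.68,-0.02,0,6.68,1],[-13.14,-12.55,2.68,-0.02,0,6.68,1],[-13.14,-12.55,2.68,-0.02,0,6.68,1],[-13.14,-12.55,2.68,-0.02,0,6.68,1],[-13.14,-12.55,2.68,-0.02,0,6.68,1],[-13.14,-12.55,2.68,-0.02,0,6.68,1],[-13.14,-12.55,2.68,-0.02,0,6.68,1],[-13.14,-12.55,2.68,-0.02,0,6.68,1],[-13.14,-12.55,2.68,-0.02,0,6.68,1],[-13.14,-12.55,2.68,-0.02,0,6.68,1],[-13.14,-12.55,2.68,-0.02,0,6.68,1],[-13.14,-12.55,2.68,-0.02,0,6.68,1],[-13.14,-12.55,2.68,-0.02,0,6.68,1],[-13.14,-12.55,2.68,-0.02,0,6.68,1],[-13.14,-12.55,2.68,-0.02,0,6.68,1]]]' 15; python3 d.py 481 -112.5 78 1.565; python3 -c "
from h import *
snap('side','s1');snap('top','t1');crop('s1','d',300,200,450,320,5)"
```

```text
clock: 1.9
position: [481.7, -111.5, 150.2]
orientation: [3.139, -0.001, 1.566]
ft_force: [0.2, 0.4, 0.7]
finger_gap: 86.9
shift [-0.04 -0.03  2.41] rot [ 0.02 -0.01  0.01]
t 1.9 pos [ 481.7 -111.5  150.2] [ 3.139e+00 -1.000e-03  1.566e+00] F [0.2 0.4 0.7] gap 86.9
```

View pics/d.png

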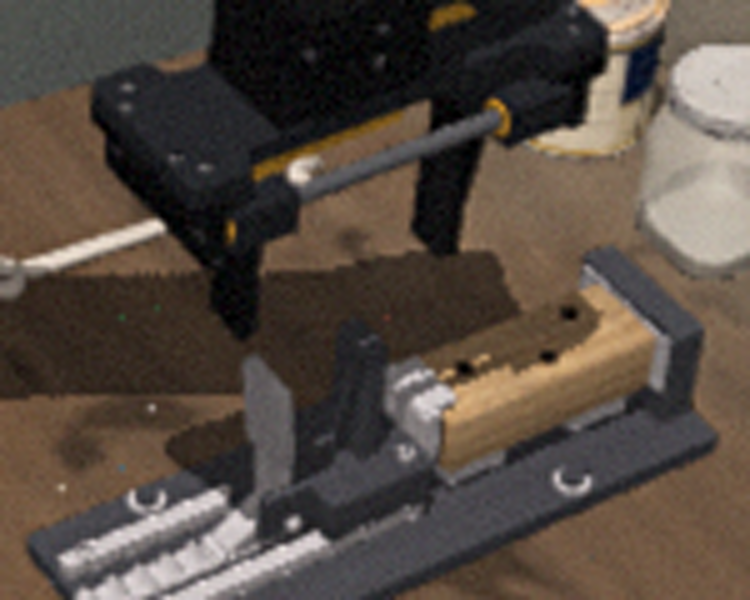

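The fingers straddle the trigger (268,365) and post (360,330). Going down and pinching.

```bash
python3 -m handwheel '[[[0,-0.03,1.2,0,0,0,1],[0,-0.03,2.4,0,0,0,1],[0,-0.03,2.4,0,0,0,1],[0,-0.03,2.4,0,0,0,1],[0,-0.03,2.4,0,0,0,-1],[0,-0.03,2.4,0,0,0,-1],[0,-0.03,2.4,0,0,0,-1],[0,-0.03,2.4,0,0,0,-1],[0,-0.03,2.4,0,0,0,-1],[0,-0.03,2.4,0,0,0,-1],[0,-0.03,2.4,0,0,0,-1],[0,-0.03,2.4,0,0,0,-1],[0,-0.03,2.4,0,0,0,-1],[0,-0.03,2.4,0,0,0,-1]]]' 15; python3 d.py 438 -112.5 78 1.565
```

```text
clock: 3.4
position: [481.8, -112.0, 78.3]
orientation: [3.138, -0.0, 1.565]
ft_force: [3.3, 0.5, -2.3]
finger_gap: 42.5
shift [-0.02 -1.46  0.  ] rot [ 0.04 -0.    0.  ]
t 3.4 pos [ 481.8 -112.    78.3] [ 3.138 -0.     1.565] F [ 3.3  0.5 -2.3] gap 42.5
```

```bash
python3 -m handwheel '[[[0,-0.15,0,0,0,0,-1],[0,-0.3,0,0,0,0,-1],[0,-0.45,0,0,0,0,-1],[0,-0.6,0,0,0,0,-1],[0,-0.75,0,0,0,0,-1],[0,-0.9,0,0,0,0,-1],[0,-1.05,0,0,0,0,-1],[0,-1.2,0,0,0,0,-1],[0,-1.35,0,0,0,0,-1],[0,-1.45,0,0,0,0,-1],[0,-1.45,0,0,0,0,-1],[0,-1.45,0,0,0,0,-1]]]' 20; python3 d.py 438 -112.5 160 1.565
```

```text
clock: 4.6
position: [436.7, -111.7, 78.3]
orientation: [3.141, -0.001, 1.565]
ft_force: [1.8, 0.8, 7.4]
finger_gap: 42.1
shift [-0.02  0.05 -2.72] rot [ 0.01 -0.01  0.  ]
t 4.6 pos [ 436.7 -111.7   78.3] [ 3.141e+00 -1.000e-03  1.565e+00] F [1.8 0.8 7.4] gap 42.1
```

Moved 45 mm with the pinch held. Releasing, going straight up and looking.

```bash
python3 -m handwheel '[[[0,0,0,0,0,0,1],[0,0,0,0,0,0,1],[0,0,0,0,0,0,1],[0,0,0,0,0,0,1],[0,0,0,0,0,0,1],[0,0,0,0,0,0,1],[0,0,-1.2,0,0,0,1],[0,0,-2.4,0,0,0,1],[0,0,-3.6,0,0,0,1],[0,0,-4,0,0,0,1],[0,0,-4,0,0,0,1]]]'; python3 d.py 587 -114 120 3.136; python3 -c "
from h import *
snap('side','s2');crop('s2','e',300,200,450,320,5);snap('top','t2')"
```

```text
clock: 5.7
position: [438.2, -111.9, 199.5]
orientation: [3.136, -0.001, 1.566]
ft_force: [-0.4, -0.7, -0.1]
finger_gap: 86.8
shift [-0.04  4.94  2.68] rot [  0.05   0.04 -15.  ]
t 5.7 pos [ 438.2 -111.9  199.5] [ 3.136e+00 -1.000e-03  1.566e+00] F [-0.4 -0.7 -0.1] gap 86.8
```

View pics/e.png

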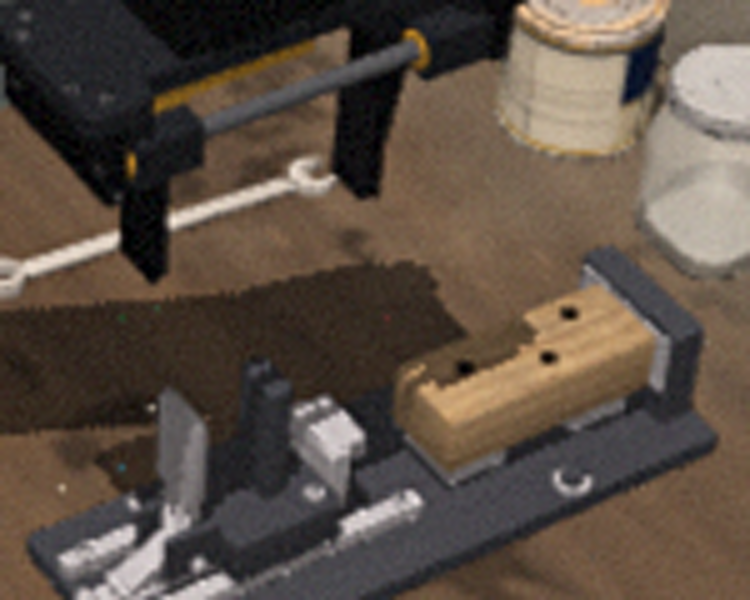

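The clamp head is back, with the lip at (330,430) well clear of the block's near end at (420,430). The block is still against the fence. Moving above it.

```bash
python3 -m handwheel '[[[-0.04,4.94,0,0.05,0,-15,1],[-0.04,4.94,0,0.05,0,-15,1],[-0.04,4.94,0,0.05,0,-15,1],[-0.04,4.94,0,0.05,0,-15,1],[-0.04,4.94,0,0.05,0,-15,1],[-0.04,4.94,0,0.05,0,-15,1],[-0.04,4.94,0,0.05,0,-15,1],[-0.04,4.94,0,0.05,0,-15,1],[-0.04,4.94,2.68,0.05,0,-15,1],[-0.04,4.94,2.68,0.05,0,-15,1],[-0.04,4.94,2.68,0.05,0,-15,1],[-0.04,4.94,2.68,0.05,0,-15,1],[-0.04,4.94,2.68,0.05,0,-15,1],[-0.04,4.94,2.68,0.05,0,-15,1]]]'; python3 d.py 587 -114 34 3.136; python3 -c "
from h import *
snap('side','s3');snap('top','t3')
crop('s3','f1',340,170,450,310,4)
crop('t3','f2',330,110,420,250,4)
cv2.imwrite('pics/f.png',np.hstack([cv2.imread('pics/f1.png'),cv2.imread('pics/f2.png')]))"
```

```text
clock: 7.2
position: [585.6, -113.8, 117.9]
orientation: [-3.139, -0.001, 3.135]
ft_force: [0.4, 0.5, 0.2]
finger_gap: 86.9
shift [-0.05  0.    2.8 ] rot [-0.02 -0.01 -0.01]
t 7.2 pos [ 585.6 -113.8  117.9] [-3.139e+00 -1.000e-03  3.135e+00] F [0.4 0.5 0.2] gap 86.9
```

View pics/f.png

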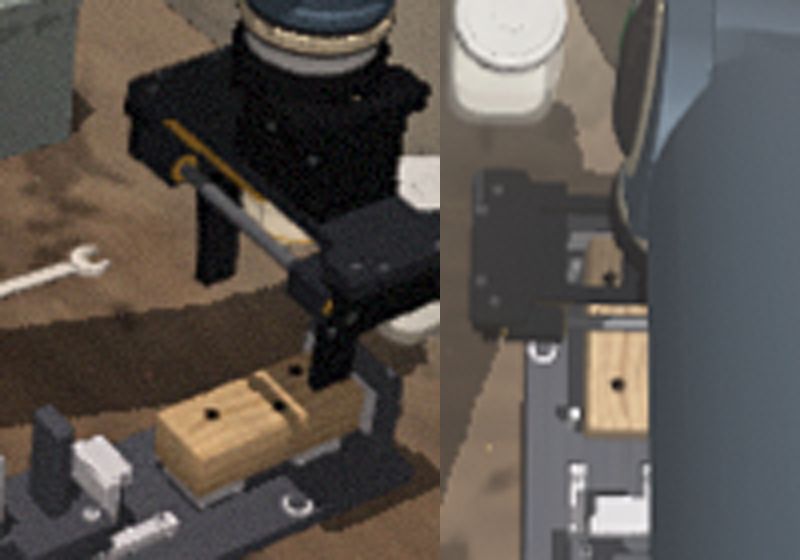

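The fingers are over the middle of the block and straddle it. Descending, gripping, and lifting a little.

```bash
python3 -m handwheel '[[[-0.05,0,1.2,0,0,0,1],[-0.05,0,2.2,0,0,0,1],[-0.05,0,2.8,0,0,0,1],[-0.05,0,2.8,0,0,0,1],[-0.05,0,2.8,0,0,0,1],[-0.05,0,2.8,0,0,0,-1],[-0.05,0,2.8,0,0,0,-1],[-0.05,0,2.8,0,0,0,-1],[-0.05,0,2.8,0,0,0,-1],[-0.05,0,2.8,0,0,0,-1],[-0.05,0,2.8,0,0,0,-1],[-0.05,0,2.8,0,0,0,-1],[-0.05,0,2.8,0,0,0,-1],[-0.05,0,2.8,0,0,0,-1]]]' 30; python3 d.py 587 -114 234 3.136
```

```text
clock: 8.7
position: [586.8, -114.0, 33.9]
orientation: [-3.139, -0.001, 3.136]
ft_force: [-0.7, 0.3, 1.3]
finger_gap: 41.9
shift [ 0.   -0.02 -6.67] rot [-0.02 -0.01  0.  ]
t 8.7 pos [ 586.8 -114.    33.9] [-3.139e+00 -1.000e-03  3.136e+00] F [-0.7  0.3  1.3] gap 41.9
```

```bash
python3 -m handwheel '[[[0,0,-0.5,0,0,0,-1],[0,0,-1.2,0,0,0,-1],[0,0,-2.2,0,0,0,-1],[0,0,-3.2,0,0,0,-1],[0,0,-4.2,0,0,0,-1],[0,0,-5.2,0,0,0,-1],[0,0,-5.6,0,0,0,-1],[0,0,-5.6,0,0,0,-1]]]' 30; python3 d.py 582 288 195 3.072
```

```text
clock: 9.5
position: [588.1, -113.8, 204.2]
orientation: [-3.138, 0.003, 3.136]
ft_force: [0.4, 1.0, -1.6]
finger_gap: 42.1
shift [ 0.28 13.39  0.26] rot [-0.03  0.03  0.61]
t 9.5 pos [ 588.1 -113.8  204.2] [-3.138e+00  3.000e-03  3.136e+00] F [ 0.4  1.  -1.6] gap 42.1
```

```bash
python3 -m handwheel '[[[0.1,1,0,0,0,0.1,-1],[0.1,2.4,0,0,0,0.2,-1],[0.2,3.8,0.1,0,0,0.3,-1],[0.2,5.2,0.1,0,0,0.4,-1],[0.2,6.6,0.1,0,0,0.5,-1],[0.2,8,0.2,0,0,0.6,-1],[0.28,9.4,0.2,0,0,0.61,-1],[0.28,10.8,0.2,0,0,0.61,-1],[0.28,12,0.2,0,0,0.61,-1],[0.28,13,0.2,0,0,0.61,-1],[0.28,13.39,0.26,-0.03,0.03,0.61,-1],[0.28,13.39,0.26,-0.03,0.03,0.61,-1],[0.28,13.39,0.26,-0.03,0.03,0.61,-1],[0.28,13.39,0.26,-0.03,0.03,0.61,-1]]]' 30; python3 d.py 582 288 75 3.072;python3 -c "
from h import *
snap('side','s4');snap('top','t4')
crop('s4','g1',240,50,380,230,3)
crop('t4','g2',130,90,270,270,3)
cv2.imwrite('pics/g.png',np.hstack([cv2.imread('pics/g1.png'),cv2.imread('pics/g2.png')]))"
```

```text
clock: 10.9
position: [581.4, 285.2, 192.7]
orientation: [-3.14, -0.005, 3.069]
ft_force: [-0.5, -1.2, -1.2]
finger_gap: 41.7
shift [-0.03  0.1   3.92] rot [-0.01 -0.04 -0.03]
t 10.9 pos [581.4 285.2 192.7] [-3.14  -0.005  3.069] F [-0.5 -1.2 -1.2] gap 41.7
```

View pics/g.png

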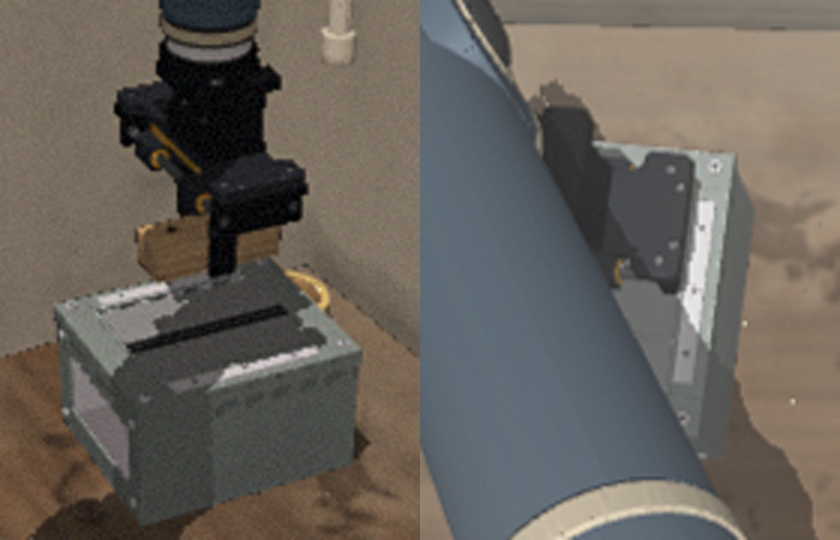

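The block hangs level and centred over the slot, whose ends are at left-panel (130,348) and (288,310). Pushing down through the flap.

```bash
python3 -m handwheel '[[[-0.05,0.05,0.8,0,-0.04,0,-1],[-0.05,0.1,1.6,0,-0.04,0,-1],[-0.05,0.1,2.1,0,-0.04,0,-1],[-0.05,0.1,2.5,0,-0.04,0,-1],[-0.05,0.1,2.9,0,-0.04,0,-1],[-0.05,0.1,3.3,0,-0.04,0,-1],[-0.05,0.1,3.7,0,-0.04,0,-1],[-0.05,0.1,4.0,0,-0.04,0,-1],[-0.05,0.1,4.0,0,-0.04,0,-1],[-0.05,0.1,4.0,0,-0.04,0,-1],[-0.05,0.1,4.0,0,-0.04,0,-1]]]' 30; python3 d.py 583 288 72 3.072
```

```text
clock: 12.1
position: [582.3, 290.9, 73.2]
orientation: [3.141, 0.0, 3.072]
ft_force: [0.9, 0.1, -1.0]
finger_gap: 41.7
shift [-0.03 -0.09  0.04] rot [ 0.  0. -0.]
t 12.1 pos [582.3 290.9  73.2] [3.141 0.    3.072] F [ 0.9  0.1 -1. ] gap 41.7
```

```bash
python3 -m handwheel '[[[0,-0.06,0,0,0,0,-1],[0,-0.06,0,0,0,0,-1],[0,-0.06,0,0,0,0,0.2],[0,-0.06,0,0,0,0,0.2],[0,-0.06,0,0,0,0,0.2],[0,-0.06,0,0,0,0,0.2],[0,-0.06,0,0,0,0,0.2],[0,-0.06,0,0,0,0,0.2],[0,-0.06,0,0,0,0,0.2],[0,-0.06,0,0,0,0,0.2],[0,-0.06,0,0,0,0,0.2],[0,-0.06,0,0,0,0,0.2]]]' 30; python3 d.py 583 288 220 3.072;python3 -c "
from h import *
snap('side','s5');crop('s5','k',240,90,380,230,4)"
```

```text
clock: 13.3
position: [581.7, 289.3, 73.0]
orientation: [3.141, -0.001, 3.072]
ft_force: [0.3, -0.4, -1.7]
finger_gap: 52.3
shift [-0.04 -0.04 -4.9 ] rot [ 0.   -0.01  0.  ]
t 13.3 pos [581.7 289.3  73. ] [ 3.141e+00 -1.000e-03  3.072e+00] F [ 0.3 -0.4 -1.7] gap 52.3
```

View pics/k.png

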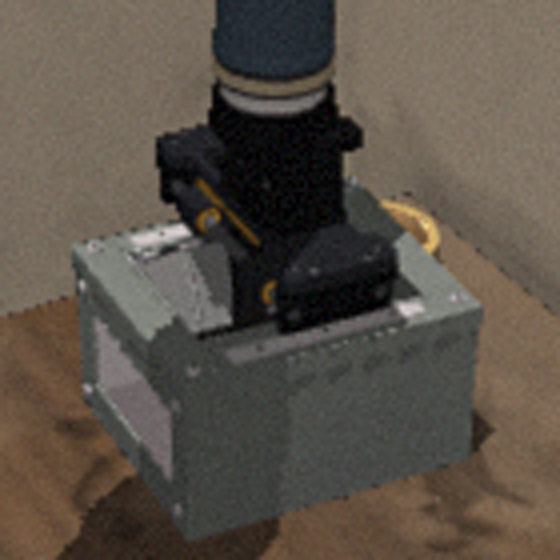

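The leaf at (195,285) hangs open, and no block end shows in the opening, so it seems to have dropped. Raising straight up and looking.

```bash
python3 -m handwheel '[[[0,-0.02,-0.3,0,0,0,0.2],[0,-0.02,-0.8,0,0,0,0.2],[0,-0.02,-1.3,0,0,0,0.2],[0,-0.02,-1.8,0,0,0,0.2],[0,-0.02,-2.3,0,0,0,0.2],[0,-0.02,-3.3,0,0,0,0.2],[0,-0.02,-4.5,0,0,0,0.2],[0,-0.02,-5.5,0,0,0,0.2],[0,-0.02,-5.5,0,0,0,0.2],[0,-0.02,-5.5,0,0,0,0.2]]]' 30; python3 d.py 583 288 220 3.072;python3 -c "
from h import *
snap('side','s6');snap('top','t6');crop('s6','l1',240,90,380,230,4)
crop('s6','l2',250,140,300,210,8);x=cv2.imread('pics/l2.png')[:,:240];cv2.imwrite('pics/l.png',np.hstack([cv2.imread('pics/l1.png'),x]))"
```

```text
clock: 14.35
position: [582.0, 288.6, 239.3]
orientation: [3.14, 0.001, 3.072]
ft_force: [0.6, 1.0, -1.6]
finger_gap: 52.1
shift [-0.03 -0.02  0.64] rot [0.01 0.01 0.  ]
t 14.35 pos [582.  288.6 239.3] [3.140e+00 1.000e-03 3.072e+00] F [ 0.6  1.  -1.6] gap 52.1
```

View pics/l.png

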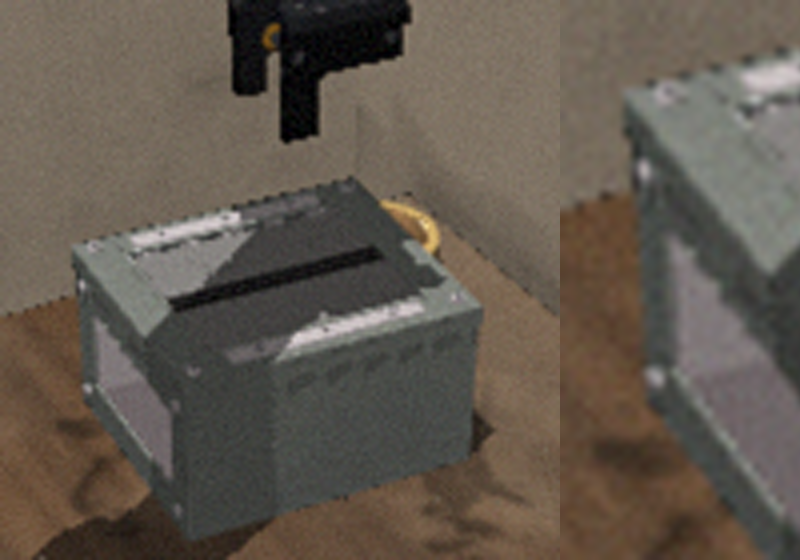

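The gripper is empty, the flap is shut with a level slot from (170,305) to (380,253), and the block is nowhere outside. Handing in.

```bash
python3 -c "
from workcell import arm
print(arm.finish_job())"
```

```text
the job is handed in; nothing more can be done
None
```

The block should be in the finished-parts box, and the job was handed in at about 14.4 s of robot time. I have not seen the block lying inside: it does not show through the box's window from the side camera.

**What I did**
- I pinched the trigger and post together and drew the clamp back about 45 mm.
- I gripped the larger block across its 42 mm width and lifted it out of the fixture.
- I pushed it through the flap until its underside was about 50 mm below the lid, opened the fingers about 5 mm a side, and went straight up.

**What the last checks showed**
- **Block:** the fingers are empty at a 52 mm opening, and the block is not on or around the box, so I infer it dropped in.
- **Flap:** both leaves are level and shut.
- **Clamp:** when last viewed, after I let go of it, it was well back.
- **Forces:** no reading showed more than about 8 N on the tool.
- **Tools and hardware:** the moves stayed clear of them, but I did not measure their positions again at the end.

No check failed or disagreed.

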